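# Empty the gate tray into the crate

### The job

Empty the tipping tray of its three wooden blanks into the plywood crate: first lower the tray's end gate fully while the tray lies level, then lift the end of the tray that has the handle bar so that the blanks slide out through the open gate into the crate by themselves, without the gripper touching them. Finally set the tray back down level on its stand with the gate left down, and leave everything else on the bench where it is.

Things in the scene. Friction and masses are not known exactly. Their poses are not given: they have to be found in the camera images.
- station: fixed stand of the tipping tray: plywood base 200 x 200 x 16 mm with four grey legs; origin at the centre of its underside. Its +y axis points from the tray's handle end to the gate end, the way the tray dumps; its x axis runs across the tray. The aluminium tray, 180 mm wide (x) and 180 mm long (y), lies level on the stand, right above the base: underside 100 mm and inner floor 106 mm above the bench, 5 mm walls whose rim is 156 mm above the bench. The gate closes its +y end.
- pan (a joint): tilt of the tray about its pivot, rad: 0 = lying level on the stand, grows as the handle end is lifted, stop at 1.0. The tray weighs about 0.6 kg and falls back slowly of itself if let go. The blanks usually begin to slide between 0.4 and 0.7 rad.
- pan_pivot (a point): point on the tray's tilt axis: at the gate end, at the middle of the width, on the tray's underside, 100 mm above the bench. The axis runs along the station's x.
- pan_bar (a point): middle of the tray's handle: a round dark steel bar 14 mm thick, 126 mm long, along the station's x, held 50 mm outside the handle-end wall by two arms at 55 mm either side of the middle. With the tray level it is 140 mm above the bench; it lies 230 mm horizontally and 40 mm vertically from pan_pivot.
- flap (a joint): opening of the end gate about its bottom edge, rad: 0 = upright and shut, about 1.57 = lying outward, level with the tray floor, stop at 1.65. A stiff hinge: about 0.06 N m of friction, it stays where it is left. It may start slightly ajar.
- flap_pivot (a point): point on the gate's hinge axis, at the middle of the width: the end edge of the tray's inner floor, 106 mm above the bench when level. The axis runs along the station's x.
- flap_tab (a point): point on the gate's pull tab, 73 mm from the hinge axis and 3 mm outside the gate's inner face. The gate is an aluminium plate 180 x 50 x 6 mm; the tab stands up from the middle of its free edge, 24 mm wide (along the station's x), 6 mm thick, from 50 to 86 mm from the hinge axis, so 30 mm above the rim when shut.
- crate: fixed open plywood box on the bench, 200 x 240 x 70 mm (x, y, z) outside, walls and floor 8 mm, parallel to the station, its near wall just under the gate end of the tray and its middle within 10 mm of the middle of the tray width; origin at the centre of its underside. The lowered gate reaches over it.
- blank1: one of three alike beech blanks, 36 x 80 x 28 mm (x, y, z), 40 to 80 g, lying flat and side by side in the tray, towards its handle end, when the work starts. Origin: centre of the underside.
- blank2: one of three alike beech blanks, 36 x 80 x 28 mm (x, y, z), 40 to 80 g, lying flat and side by side in the tray, towards its handle end, when the work starts. Origin: centre of the underside.
- blank3: one of three alike beech blanks, 36 x 80 x 28 mm (x, y, z), 40 to 80 g, lying flat and side by side in the tray, towards its handle end, when the work starts. Origin: centre of the underside.
- try_square: bystander: joiner's square, dark wood stock 130 mm and steel blade, lying beside the tray. Origin under the stock's middle.
- offcut: bystander: beech offcut 50 x 150 x 45 mm lying beside the crate. Origin: centre of the underside.
- chisel: bystander: chisel 260 mm long with wooden handle, 28 mm high, lying beside the crate. Origin under the ferrule.
- mallet: bystander: round wooden mallet standing on its head, 250 mm tall, head 96 mm across. Origin: centre of the underside.
- plane: bystander: hand plane 240 x 60 mm, about 105 mm tall. Origin: centre of the sole.
- glue: bystander: white glue bottle 64 mm across, 170 mm tall. Origin: centre of the underside.
- pencil_tin: bystander: tin 76 mm across with pencils, 170 mm tall in all. Origin: centre of the underside.
Things that resemble listed ones, but are neither listed nor needed, are in the scene too. What is shaped like the blank2 but black is not meant. What is shaped like the blank1 but turquoise is not meant.

How it is judged:
On the way, in this order (a step that is already met when the one before it is completed fails the run):
1. the gate is lowered (at least 1.3 rad) while the tray lies level (within 0.12 rad) (value of joint flap above 1.3 rad and value of joint pan below 0.12 rad), for 0.2 s.
2. the tray is tipped by at least 0.3 rad with the gate down (value of joint pan above 0.3 rad and value of joint flap above 1.2 rad), for 0.2 s.
At the end, for the whole second after the job is handed in: All three blanks lie at rest inside the crate (their origins within its walls and below 75 mm), the tray is back level within 0.06 rad, the gate is still down (over 1.25 rad) (x of blank1 in the frame of crate between -0.098 and 0.098 m and y of blank1 in the frame of crate between -0.118 and 0.118 m and z of each of blank1, blank2, blank3 in the frame of crate below 0.075 m and linear speed of each of blank1, blank2, blank3 below 0.03 m/s and x of blank2 in the frame of crate between -0.098 and 0.098 m and y of blank2 in the frame of crate between -0.118 and 0.118 m and x of blank3 in the frame of crate between -0.098 and 0.098 m and y of blank3 in the frame of crate between -0.118 and 0.118 m and value of joint pan below 0.06 rad and value of joint flap above 1.25 rad); the robot touches nothing.
It fails at once if the tray tipped over 0.2 rad with the gate not lowered (under 1.0 rad) (value of joint pan above 0.2 rad and value of joint flap below 1 rad).
It fails at once if the gripper presses on a blank (over 1.5 N) (contact force between the fingers and blank1 above 1.5 N or contact force between the fingers and blank2 above 1.5 N or contact force between the fingers and blank3 above 1.5 N).
It fails at once if a bystander moved by over 30 mm (distance of any of try_square, offcut, chisel, mallet, plane, glue, pencil_tin from where it was at the start of the episode above 0.03 m).
It also fails if it takes over 58 s, if anything falls off the work surface, if the arm or the gripper's body presses on something with over 40 N, if the wrist force passes 120 N, or if a joint passes its speed limit or range.

### The arm

A 6-joint arm with a two-finger parallel gripper is mounted at the origin on the work surface. World frame = base frame: x ahead of the robot, y to its left, z up, the work surface at z = 0. Lengths are in m, angles in rad, forces in N, time in s.
With the tool pointing down it reaches from about 0.375 to 0.975 m from the base axis. Payload 3.8 kg.
Tool frame: the origin (TCP) lies midway between the tips of the shut fingers; the grasp point (between the pads) lies 19 mm behind it; z points along the fingers, y is the direction in which the jaws open and shut (so a half turn about z gives the same grasp; the last joint's range is limited). The gripper opens to 85 mm and grips with 20 to 120 N. Pads are 22 mm wide; open, the fingers measure 114 mm over their backs; the gripper's body (76 mm by 85 mm) begins 54 mm behind the grasp point. The pads swing forward as they close: fully open they stand 13 mm farther back than shut.
Start: joints at [-1.239, 0.264, 1.604, -0, 1.274, -0.037], TCP at [0.243, -0.63, 0.231] pointing down, gripper open.
Joint ranges: [-2.63, 2.63], [-0.94, 2.18], [0.31, 2.57], [-1.31, 4.45], [0, 2.66], [-2.55, 2.55]. Speed limits (rad/s): [2.57, 2.57, 3.14, 3.14, 3.14, 3.14].

### API

Orientations are given as a rotation vector (axis times angle).
In Python, from workcell import bot gives the robot as it stands. The module is installed in compiled form; this text tells all that it offers.
- The arm moves only by the tool move_arm, never from a script. Its argument "steps" is a list of rows, each a list of 5 numbers: the shift along the tool's x, y, z in mm, then the turn about the tool's z in degrees, then the opening in per cent of the stroke, from 0 (shut) to 100 (fully open). In form: [[tx, ty, tz, turn, claw], ...]. A call has 1 to 20 rows; each row is the pose to reach, as a shift and turn from the pose commanded when the call began, along the tool's axes at that moment; what a row does not reach only later rows make up. A row lasts 1/10 s, in which the tool goes at most 50 mm and 8.59 degrees, less where a joint would pass 70% of its speed; a pose out of reach is approached as far as the arm can. A call with a gripper value outside its range is refused whole. The fingers move at their own pace and stop on an object; "newtons" is the grip in N (left out, the last holds). Time passes only in rows, so rows that repeat a pose let the fingers close. It gives the time, the measured TCP pose, the force and the opening at its end, in the units of the state.
- bot.read_state(): the state, without advancing time (a new reading comes with each control period).
- bot.read_camera(name): name is "scene" or "top" or "wrist"; returns a dict with "pixels" (400x640x3 uint8, red, green, blue), "depth" (400x640 float32, m along the optical axis (not along the pixel's ray), 0 where there is no reading), "fovy" (degrees; the focal length in pixels is half the picture's height over the tangent of half this angle, whatever the lens; pixels are square), "cx", "cy" (the principal point, pixels), "xyz" and "attitude" of the camera in the world. Camera axes: x right, y up, looking along -z (the intrinsics and any distortion apply to the point x, -y, -z); pixel columns grow to the right and rows downward; lengths in m; the calibration is good to about 2 mm. The wrist camera is an equidistant fisheye: a pixel r from the principal point sees the ray r / f radians off the axis. A picture is of the moment at which its call begins.
- bot.finish_job(): hands the job in, once; it reports no verdict.
The state is a dict: "time": time; "q": joint angles; "joint_vel": joint speeds; "joint_torque": joint torques, N m; "tool_pos": TCP position; "tcp_rot": TCP orientation; "wrist_force": force on the tool from outside, world axes, zero at the start; "torque": the same for the moment, N m; "width": opening from 0.0 (shut) to 1.0 (fully open).
Only numpy, scipy, OpenCV 4.12 (cv2) and the standard library are available. Lean on these libraries where they do the work, as an engineer would, in place of code of your own. Each camera call takes 0.05 s, during which the arm holds its last target.

## Working session

There is one attempt and no reset: what is moved stays moved. The work goes in short steps, Python scripts to look and compute and a tool call to move; the robot and the scene stay as the last step left them, time stands still between calls to the robot, and variables do not carry over. Pictures are saved under pics/ and viewed, and the job is handed in when it is done.

Besides the shell and the picture viewer there is one more tool, called as a command line: name --pt "numbers of a row" for each row, then --argument value for the rest. move_arm: Moves the arm, as the interface text tells. Its arguments: {"type":"object","properties":{"steps":{"type":"array","items":{"type":"array","items":{"type":"number"}}},"newtons":{"type":"number"}},"required":["steps"]}

```bash
mkdir -p pics
cat > h.py <<'E'
import numpy as np,cv2
from workcell import bot
def save(im,name):cv2.imwrite('pics/'+name,cv2.cvtColor(im,cv2.COLOR_RGB2BGR))
def R(att):
    from scipy.spatial.transform import Rotation as Ro
    a=np.array(att,float)
    if a.shape==(3,3):return a
    return Ro.from_rotvec(a).as_matrix() if a.size==3 else Ro.from_quat(a).as_matrix()
def px2w(c,u,v,d=None,z=None):
    f=200/np.tan(np.radians(c['fovy'])/2)
    r=R(c['attitude'])@np.array([(u-c['cx'])/f,-(v-c['cy'])/f,-1.])
    o=np.array(c['xyz'])
    if z is not None: return o+r*(z-o[2])/r[2]
    if d is None:
        d=c['depth'][int(v),int(u)]
    return o+r*d
E
python3 - <<'E'
from h import *
print(bot.read_state())
for n in('scene','top'):
    c=bot.read_camera(n);save(c['pixels'],n+'0.png');print(n,{k:c[k] for k in c if k not in('pixels','depth')})
    np.savez(n+'0.npz',**c)
E
```

```text
{'time': 0.0, 'q': array([-1.23890781e+00,  2.64756189e-01,  1.60539567e+00, -8.28295969e-06,
        1.27368934e+00, -3.68997806e-02]), 'joint_vel': array([-0.00160549, -0.00202036,  0.0002861 ,  0.00146968,  0.00071888,
        0.00058203]), 'joint_torque': array([-2.42004055e-03, -5.15115559e+01, -3.67311859e+01, -9.56935855e-05,
        1.29425238e-02,  3.86911972e-05]), 'tool_pos': array([ 0.24308273, -0.62891915,  0.22994828]), 'tcp_rot': array([-3.08614882e+00, -5.75610276e-01,  5.30990053e-04]), 'wrist_force': array([ 0.64223441, -0.5170269 , -0.01500527]), 'torque': array([-0.01017762, -0.00157737,  0.07182077]), 'width': 1.0000818373335945}
scene {'fovy': 53.285445844155014, 'cx': 315.37395258462794, 'cy': 202.2020232687685, 'xyz': array([ 1.07400219, -0.63208802,  1.0867318 ]), 'attitude': array([0.68306527, 0.25063239, 0.61905111])}
top {'fovy': 42.06657628862172, 'cx': 320.03678479414083, 'cy': 203.86368826679302, 'xyz': array([ 0.42372602, -0.00362547,  1.94131675]), 'attitude': array([ 0.04012063, -0.05465378, -1.54316533])}
```

View pics/scene0.png

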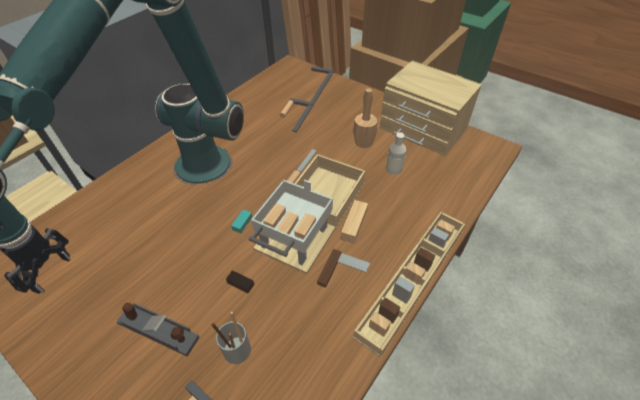

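View pics/top0.png

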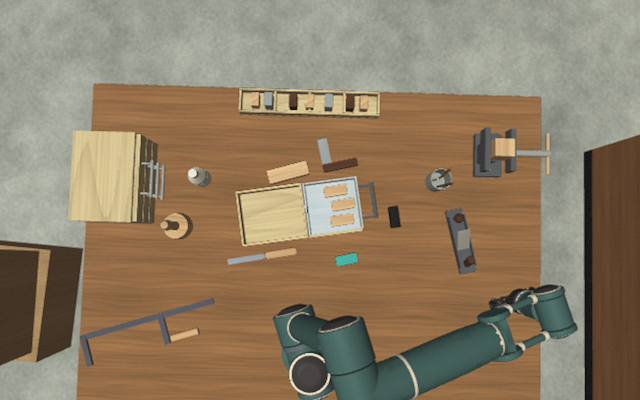

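The scene view shows the tray at about (292,218), and the top view shows it at (333,205) with the crate to its left at (272,214). The three beech blanks are at (335,190), (343,205) and (342,220) in the top view. Possible mix-ups are the black block (394,216), the turquoise block (346,259), and the offcut (288,172). I'll enlarge the tray to check.

Run:
```python
from h import *
c=bot.read_camera('top');im=c['pixels'][160:265,220:410];save(cv2.resize(im,None,fx=4.2,fy=4.2,interpolation=cv2.INTER_CUBIC),'topc.png')
c=bot.read_camera('scene');im=c['pixels'][140:275,225:375];save(cv2.resize(im,None,fx=4.4,fy=4.4,interpolation=cv2.INTER_CUBIC),'scc.png')
```

```text
(no output)
```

View pics/topc.png

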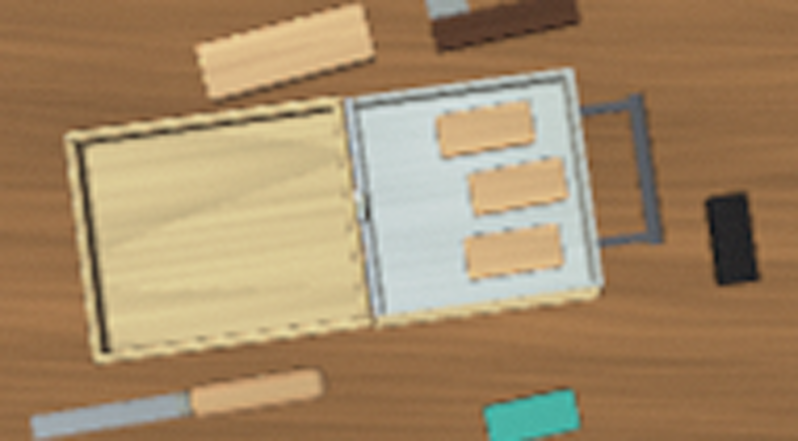

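View pics/scc.png

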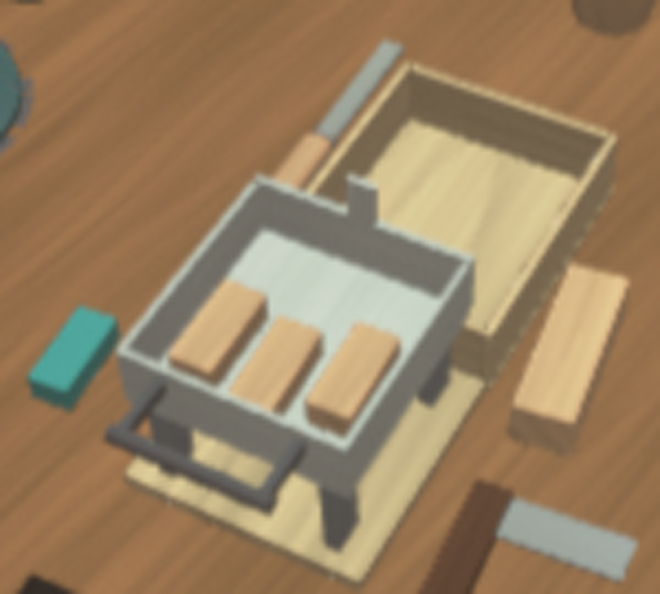

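The crops show the tray with a grey pull tab at crop (362,200), the handle bar from (637,95) to (660,242), the handle-end rim corners at (573,70) and (600,290), and the three beech blanks on the tray floor.

Run:
```python
from h import *
c=dict(np.load('top0.npz'))
g=lambda x,y,z:px2w(c,220+x/4.2-.4,160+y/4.2-.4,z=z)
A,B,C,D=g(573,70,.156),g(600,290,.156),g(348,98,.156),g(374,318,.156)
print(A,B,C,D,np.linalg.norm(A-B),np.linalg.norm(A-C))
P,Q=g(640,97,.147),g(658,240,.147);print('bar',P,Q,(P+Q)/2,np.linalg.norm(P-Q), np.arctan2(*(P-Q)[[1,0]]))
T=g(362,200,.186);print('tab',T)
K=[g(68,135,.07),g(98,360,.07)];print('crate',K)
for u,v in [(343,205),(335,190),(379,200)]:print(px2w(c,u,v))
f=200/np.tan(np.radians(c['fovy'])/2);print(f)
# depth cloud: handle bar & tab points
H,W=c['depth'].shape
vv,uu=np.mgrid[0:H,0:W];d=c['depth'];r=np.stack([(uu-c['cx'])/f,-(vv-c['cy'])/f,-np.ones_like(d)],-1)@R(c['attitude']).T
p=c['xyz']+r*d[...,None]
m=(p[...,2]>.165)&(p[...,2]<.2)&(uu>290)&(uu<325)&(vv>190)&(vv<225);print(p[m])
m=(p[...,2]>.12)&(p[...,2]<.16)&(uu>366)&(uu<382)&(vv>178)&(vv<222);q=p[m];print(len(q),q.mean(0),q.min(0),q.max(0))
m=(p[...,2]>.148)&(p[...,2]<.165)&(uu>290)&(uu<368)&(vv>170)&(vv<242);q=p[m];print(len(q));print(q[:,:2].mean(0),cv2.minAreaRect(q[:,:2].astype(np.float32)*1000))
for n in('scene','top'):
  c=dict(np.load(n+'0.npz'))
  f=200/np.tan(np.radians(c['fovy'])/2)
  d=c['depth'];vv,uu=np.mgrid[0:400,0:640];r=np.stack([(uu-c['cx'])/f,-(vv-c['cy'])/f,-np.ones_like(d)],-1)@R(c['attitude']).T
  p=c['xyz']+r*d[...,None]
  m=(p[...,2]>.165)&(p[...,2]<.2)&(p[...,0]>.45)&(p[...,0]<.6)&(p[...,1]>-.05)&(p[...,1]<.1);print(n,m.sum(),p[m].mean(0),p[m].min(0),p[m].max(0))
```

```text
[ 0.63101758 -0.14042007  0.156     ] [ 0.45100156 -0.16657692  0.156     ] [0.60276869 0.04374326 0.156     ] [0.42322472 0.01735411 0.156     ] 0.18190642684349048 0.18631728718963994
bar [ 0.61120604 -0.19696556  0.147     ] [ 0.49350258 -0.21423529  0.147     ] [ 0.55235431 -0.20560042  0.147     ] 0.11896364558520572 0.1456829385695873
tab [0.51769655 0.02931521 0.186     ]
crate [array([0.57284151, 0.28519816, 0.07      ]), array([0.38115295, 0.25262423, 0.07      ])]
[ 0.53157076 -0.09882647  0.13714044]
[ 0.58375079 -0.06997038  0.12989238]
[ 0.5622975  -0.24060222 -0.00113302]
520.1144092585387
[[0.52465732 0.03203153 0.19420189]
 [0.52494779 0.02873297 0.19077139]
 [0.52153836 0.03202611 0.18974354]
 [0.52151408 0.02861752 0.19182855]
 [0.51804283 0.03188461 0.19196547]
 [0.5181352  0.02851922 0.19195983]
 [0.51474526 0.02841661 0.1923285 ]
 [0.51599847 0.02541756 0.17003738]
 [0.51162946 0.03182409 0.18542982]
 [0.51148003 0.02835871 0.19025264]
 [0.51187192 0.02508825 0.18427505]
 [0.50785227 0.02816633 0.19555026]
 [0.50838319 0.02495707 0.18644464]
 [0.50445124 0.02805522 0.19640478]
 [0.50469453 0.02475287 0.19312838]
 [0.48204993 0.0210681  0.16863227]]
166 [ 0.54885645 -0.20251096  0.14557407] [ 0.49172453 -0.22123308  0.13252294] [ 0.6146504  -0.17972058  0.15870954]
318
[ 0.53382536 -0.06450564] ((532.0828247070312, -75.19047546386719), (180.61044311523438, 214.1466827392578), 9.142475128173828)
scene 51 [0.51476581 0.026465   0.18034337] [0.50396346 0.02179575 0.16594503] [0.52584791 0.03118735 0.19365061]
top 16 [0.51262449 0.0279948  0.18830965] [0.48204993 0.0210681  0.16863227] [0.52494779 0.03203153 0.19640478]
```

```bash
cat >> h.py <<'E'
psi=0.1456
sx=np.array([np.cos(psi),np.sin(psi),0]);sy=np.array([-np.sin(psi),np.cos(psi),0])
bar=np.array([.5523,-.2052,.140])
piv=bar+.230*sy;piv[2]=.1
def st(y,z,x=0): # station coords rel. to pivot (y), world z
    p=piv+x*sx+y*sy; p[2]=z; return p
def rel(p,yaw=None):
    s=bot.read_state();Rt=R(s['tcp_rot']);return Rt.T@(np.array(p)-s['tool_pos'])*1000
E
python3 - <<'E'
from h import *
s=bot.read_state();Rt=R(s['tcp_rot']);print(Rt.round(3));print('piv',piv)
# turn so that tool y is along +-sy
a=np.degrees(np.arctan2(Rt[1,1],Rt[0,1]));b=np.degrees(np.arctan2(sy[1],sy[0]));print(a,b)
print(rel(st(-.03,.30)),rel(st(-.03,.168)))
E
```

```text
[[ 0.933  0.36  -0.   ]
 [ 0.36  -0.933  0.001]
 [ 0.    -0.001 -1.   ]]
piv [0.5189302  0.02236638 0.1       ]
-68.86914650680481 98.34226549710478
[ 485.44594366 -479.16539651  -68.85331376] [ 485.44011684 -478.97089667   63.14654281]
```

move_arm --pt "0 0 -40 0 0" --pt "30 -30 -69 6 0" --pt "65 -65 -69 12.8 0" --pt "100 -99 -69 12.8 0" --pt "135 -133 -69 12.8 0" --pt "170 -168 -69 12.8 0" --pt "205 -202 -69 12.8 0" --pt "240 -237 -69 12.8 0" --pt "275 -271 -69 12.8 0" --pt "310 -306 -69 12.8 0" --pt "345 -340 -69 12.8 0" --pt "380 -375 -69 12.8 0" --pt "415 -410 -69 12.8 0" --pt "450 -444 -69 12.8 0" --pt "475 -469 -69 12.8 0" --pt "485 -479 -69 12.8 0" --pt "485 -479 -69 12.8 0"

```text
time: 1.9
tool_pos: [0.5233, -0.0065, 0.3]
tcp_rot: [-3.133, -0.233, 0.001]
wrist_force: [-0.1, -0.0, -0.3]
width: -0.001
```

Run:
```python
from h import *
s=bot.read_state();print(s['tool_pos'],s['q'],R(s['tcp_rot']).round(3),s['width'])
print(rel(st(-.03,.168)))
c=bot.read_camera('wrist');save(c['pixels'],'w1.png')
c=bot.read_camera('scene');save(cv2.resize(c['pixels'][80:280,160:400],None,fx=3,fy=3),'s1.png')
```

```text
[ 0.5232931  -0.00653299  0.29996788] [-6.00444479e-02 -6.13661133e-02  1.83452453e+00 -5.65080068e-05
  1.36907627e+00  1.36227029e+00] [[ 0.989  0.148 -0.001]
 [ 0.148 -0.989 -0.   ]
 [-0.001 -0.    -1.   ]] -0.0009176323718082972
[-4.16789578e-02  7.83449359e-01  1.31967872e+02]
```

View pics/w1.png

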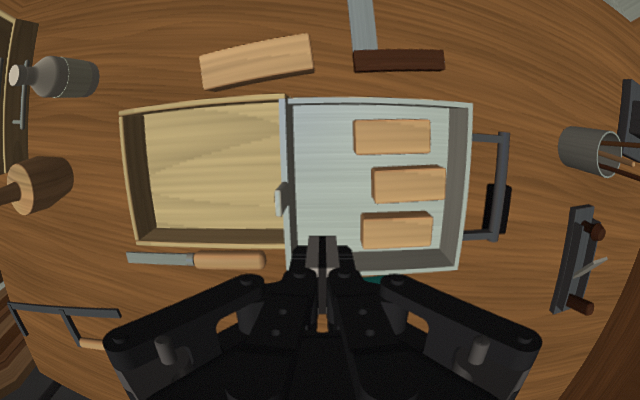

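View pics/s1.png

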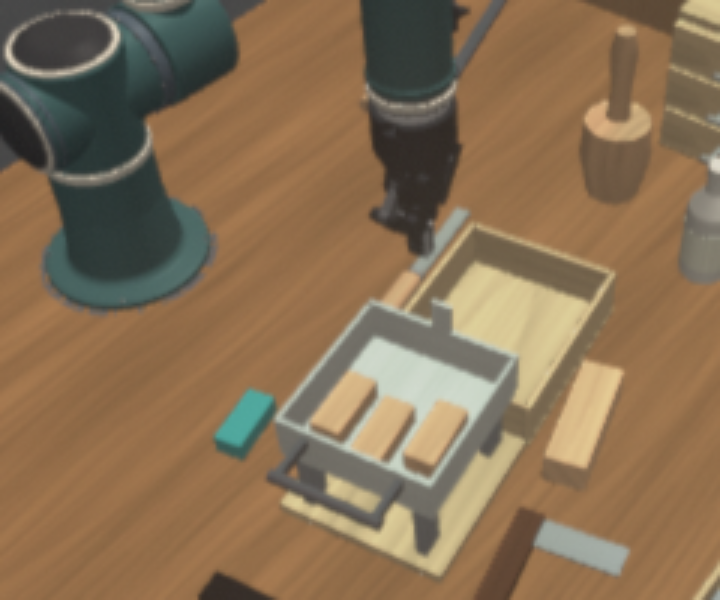

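move_arm --pt "0 0 45 0 0" --pt "0 0 90 0 0" --pt "0 0 120 0 0" --pt "0 0 132 0 0" --pt "0 0 132 0 0" --pt "0 -5 132 0 0" --pt "0 -10 132 0 0" --pt "0 -10 132 0 0"

```text
time: 2.8
tool_pos: [0.5229, 0.0024, 0.1705]
tcp_rot: [3.133, 0.229, 0.006]
wrist_force: [0.6, 0.4, -0.3]
width: 0.001
```

Run:
```python
from h import *
s=bot.read_state();print(s['tool_pos'],s['wrist_force'])
c=bot.read_camera('scene');save(cv2.resize(c['pixels'][140:275,225:375],None,fx=4.4,fy=4.4,interpolation=cv2.INTER_CUBIC),'s2.png')
c=bot.read_camera('wrist');save(c['pixels'],'w2.png')
```

```text
[0.52293984 0.00244354 0.17045015] [ 0.58998653  0.36099799 -0.34617663]
```

View pics/s2.png

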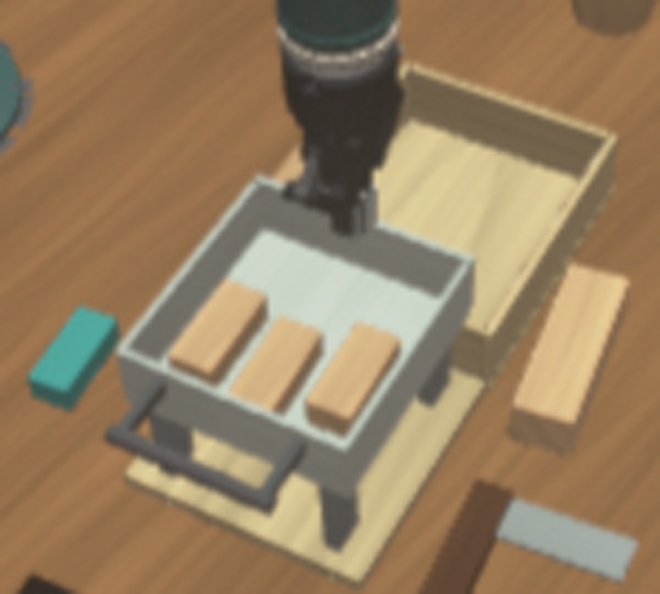

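View pics/w2.png

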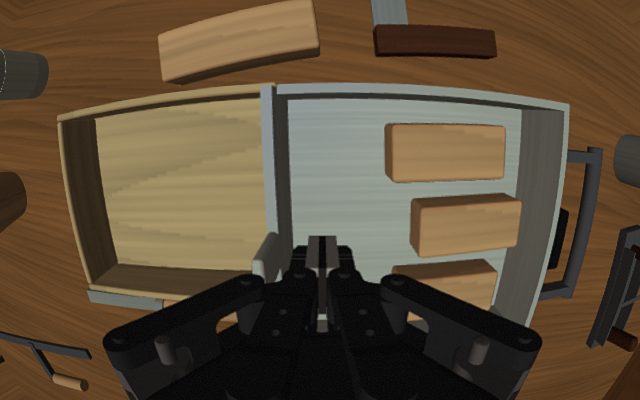

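move_arm --pt "0 -6 0 0 0" --pt "0 -12 0 0 0" --pt "0 -20 1 0 0" --pt "0 -28 3 0 0" --pt "0 -37 6 0 0" --pt "0 -45 11 0 0" --pt "0 -52 17 0 0" --pt "0 -58 24 0 0" --pt "0 -58 24 0 0"

```text
time: 3.8
tool_pos: [0.512, 0.0601, 0.1426]
tcp_rot: [-3.133, -0.23, 0.004]
wrist_force: [-0.7, -0.9, -0.8]
width: 0.004
```

Run:
```python
from h import *
s=bot.read_state();print(s['tool_pos'],s['wrist_force'],s['torque'])
c=bot.read_camera('scene');save(cv2.resize(c['pixels'][140:275,225:375],None,fx=4.4,fy=4.4,interpolation=cv2.INTER_CUBIC),'s3.png')
```

```text
[0.51196034 0.06010768 0.14262349] [-0.68858734 -0.8994946  -0.84634853] [-0.01896578  0.03697877 -0.03804042]
```

View pics/s3.png

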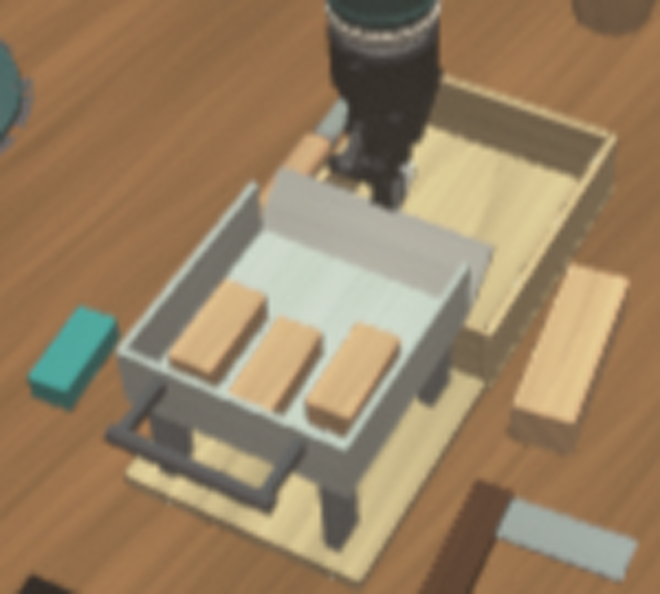

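The gate is opening, tilted roughly 0.8 rad, and the tray is level. I'll continue along the arc.

move_arm --pt "0 -4 6 0 0" --pt "0 -7 11 0 0" --pt "0 -9 16 0 0" --pt "0 -11 21 0 0" --pt "0 -12 26 0 0" --pt "0 -13 30 0 0" --pt "0 -13 34 0 0" --pt "0 -13 37 0 0" --pt "0 -13 38 0 0" --pt "0 -13 38 0 0" --pt "0 -13 38 0 0"

```text
time: 4.95
tool_pos: [0.5113, 0.0721, 0.1063]
tcp_rot: [3.133, 0.228, 0.0]
wrist_force: [-0.1, -0.7, 0.4]
width: 0.004
```

Run:
```python
from h import *
s=bot.read_state();print(s['tool_pos'],s['wrist_force'],s['torque'])
c=bot.read_camera('scene');save(cv2.resize(c['pixels'][140:275,225:375],None,fx=4.4,fy=4.4,interpolation=cv2.INTER_CUBIC),'s4.png')
```

```text
[0.51132566 0.07207111 0.10631292] [-0.06324907 -0.72258228  0.38051517] [ 0.00201757  0.03008097 -0.01069558]
```

View pics/s4.png

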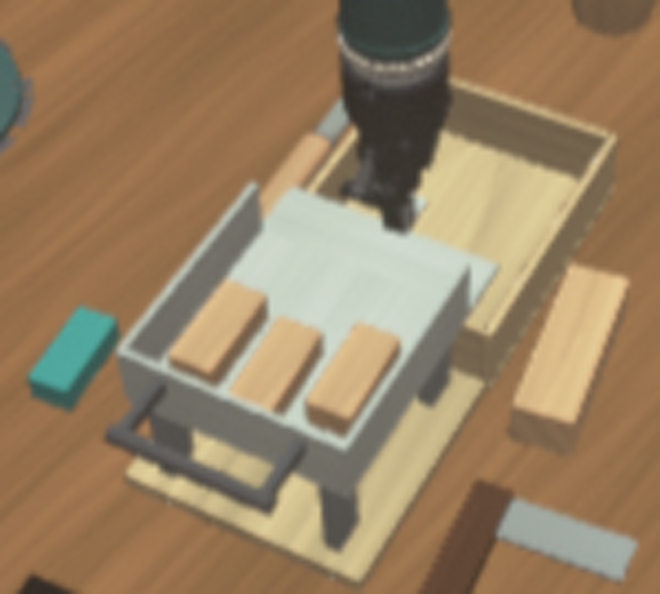

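move_arm --pt "0 0 2 0 0" --pt "0 0 3 0 0" --pt "0 0 -40 0 0" --pt "0 0 -85 0 0" --pt "0 20 -130 0 0" --pt "0 60 -150 0 0" --pt "0 105 -150 0 45" --pt "0 150 -150 0 45" --pt "0 195 -150 0 45" --pt "0 240 -150 0 45" --pt "0 270 -150 0 45" --pt "0 281 -150 0 45" --pt "0 281 -150 0 45" --pt "0 281 -150 0 45"

```text
time: 6.4
tool_pos: [0.5518, -0.2049, 0.256]
tcp_rot: [-3.132, -0.228, 0.001]
wrist_force: [0.6, 0.2, 0.0]
width: 0.446
```

Run:
```python
from h import *
s=bot.read_state();print(s['tool_pos'],s['wrist_force'],s['width'])
print(rel(bar),s['q'])
c=bot.read_camera('wrist');save(c['pixels'],'w5.png')
c=bot.read_camera('scene');save(cv2.resize(c['pixels'][140:275,225:375],None,fx=4.4,fy=4.4,interpolation=cv2.INTER_CUBIC),'s5.png')
```

```text
[ 0.55178386 -0.20486616  0.25597088] [0.56698674 0.15904548 0.03413563] 0.44646132207543915
[  0.52144826   0.54877685 115.97003738] [-3.98293116e-01  8.75393368e-02  1.76390233e+00  8.28337881e-04
  1.29122841e+00  1.02681545e+00]
```

View pics/w5.png

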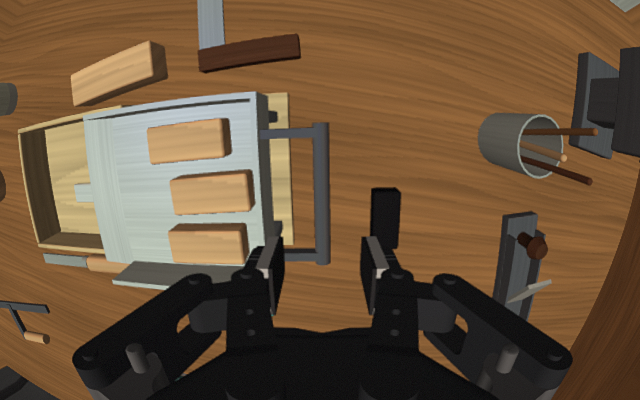

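View pics/s5.png

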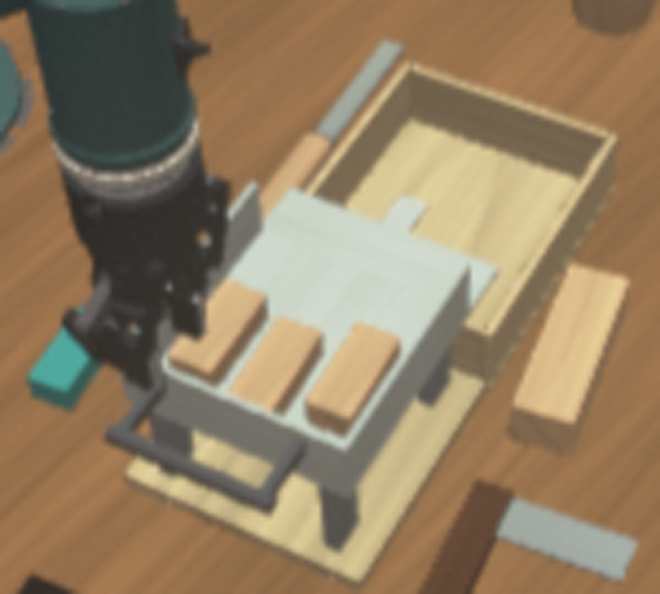

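The bar runs straight between the jaws at column 321, and the gate lies flat with its tab over the crate. I'll descend and grip the bar.

move_arm --pt "0 0 40 0 45" --pt "0 0 80 0 45" --pt "0 0 105 0 45" --pt "0 0 125 0 45" --pt "0 0 135 0 45" --pt "0 0 135 0 45" --pt "0 0 135 0 0" --pt "0 0 135 0 0" --pt "0 0 135 0 0" --pt "0 0 135 0 0" --newtons 40

```text
time: 7.5
tool_pos: [0.5529, -0.2041, 0.1231]
tcp_rot: [-3.131, -0.228, -0.003]
wrist_force: [-0.6, 7.0, 1.3]
width: 0.149
```

Run:
```python
from h import *
s=bot.read_state();print(s['tool_pos'],s['wrist_force'],s['width'])
c=bot.read_camera('wrist');save(c['pixels'],'w6.png')
b=s['tool_pos']
for t in np.arange(.1,1.01,.1): print(t.round(1),((-230*np.cos(t)+40*np.sin(t))+230).round(1),(40*np.cos(t)+230*np.sin(t)-40).round(1))
```

```text
[ 0.55286805 -0.20414934  0.12307126] [-0.61999254  6.98821715  1.29641678] 0.14886840975773769
0.1 5.1 22.8
0.2 12.5 44.9
0.3 22.1 66.2
0.4 33.7 86.4
0.5 47.3 105.4
0.6 62.8 122.9
0.7 79.9 138.8
0.8 98.5 152.9
0.9 118.4 165.0
1.0 139.4 175.2
```

View pics/w6.png

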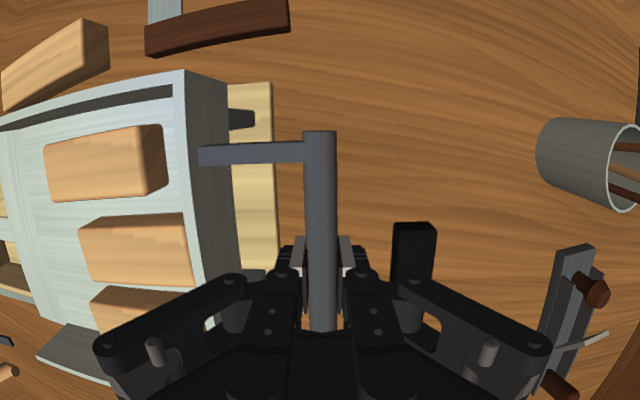

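move_arm --pt "0 -2 -11 0 0" --pt "0 -5 -23 0 0" --pt "0 -8 -34 0 0" --pt "0 -12 -45 0 0" --pt "0 -17 -56 0 0" --pt "0 -22 -66 0 0" --pt "0 -25 -72 0 0" --pt "0 -29 -78 0 0" --pt "0 -34 -86 0 0" --pt "0 -34 -86 0 0" --pt "0 -34 -86 0 0"

```text
time: 8.65
tool_pos: [0.5477, -0.1731, 0.2083]
tcp_rot: [3.131, 0.228, 0.003]
wrist_force: [2.1, -3.5, -1.1]
width: 0.15
```

Run:
```python
from h import *
s=bot.read_state();print(s['tool_pos'],s['wrist_force'],s['width'])
c=bot.read_camera('scene');save(cv2.resize(c['pixels'][140:275,225:375],None,fx=4.4,fy=4.4,interpolation=cv2.INTER_CUBIC),'s7.png')
```

```text
[ 0.54769574 -0.17310336  0.208332  ] [ 2.12600594 -3.45195059 -1.1377934 ] 0.1500388200154715
```

View pics/s7.png

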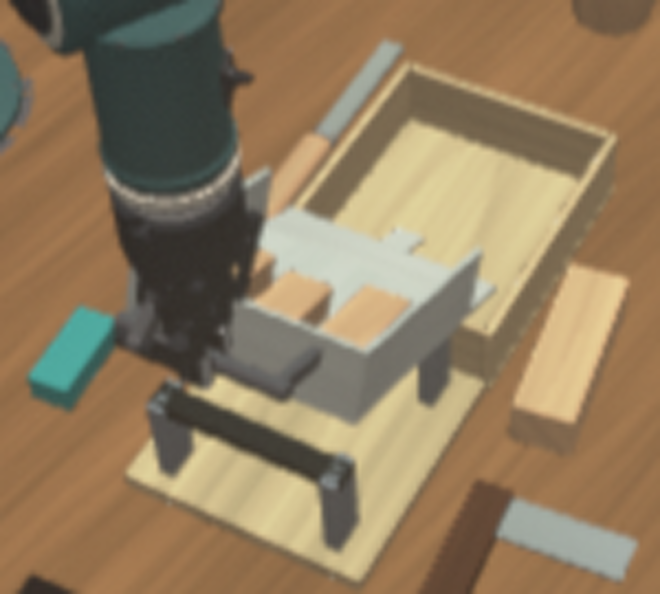

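The tray is tipped to about 0.4 rad with the gate down, and the blanks have not slid yet. I'll go on to 0.7.

move_arm --pt "0 -5 -7 0 0" --pt "0 -9 -13 0 0" --pt "0 -14 -19 0 0" --pt "0 -19 -25 0 0" --pt "0 -24 -31 0 0" --pt "0 -29 -36 0 0" --pt "0 -34 -42 0 0" --pt "0 -40 -47 0 0" --pt "0 -46 -52 0 0" --pt "0 -46 -52 0 0" --pt "0 -46 -52 0 0" --pt "0 -46 -52 0 0"

```text
time: 9.9
tool_pos: [0.5407, -0.1302, 0.2617]
tcp_rot: [3.127, 0.227, 0.002]
wrist_force: [-1.1, -8.3, 6.4]
width: 0.149
```

Run:
```python
from h import *
s=bot.read_state();print(s['tool_pos'],s['wrist_force'],s['width'])
c=bot.read_camera('scene');save(cv2.resize(c['pixels'][140:275,225:375],None,fx=4.4,fy=4.4,interpolation=cv2.INTER_CUBIC),'s8.png')
```

```text
[ 0.54071306 -0.13022735  0.26171525] [-1.05071425 -8.29715475  6.38155501] 0.14908017201329127
```

View pics/s8.png

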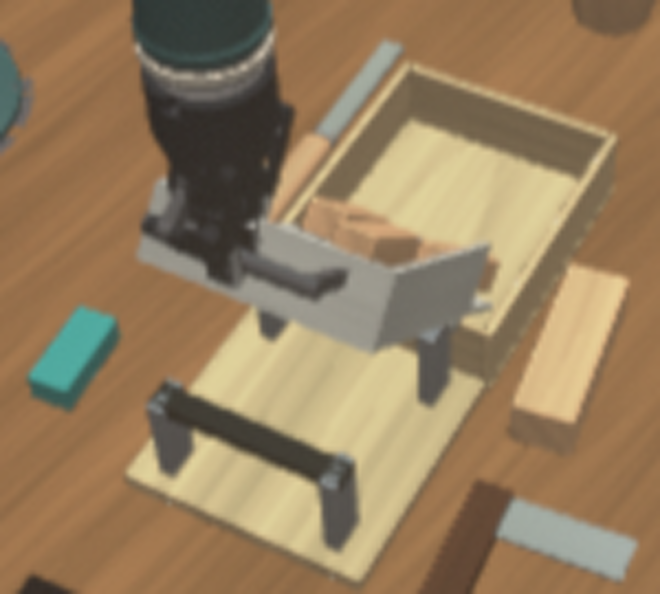

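The blanks are sliding over the gate. I'll wait a moment, then look from above.

move_arm --pt "0 -3 -3 0 0" --pt "0 -3 -3 0 0" --pt "0 -3 -3 0 0" --pt "0 -3 -3 0 0" --pt "0 -3 -3 0 0" --pt "0 -3 -3 0 0"

```text
time: 10.55
tool_pos: [0.5402, -0.1271, 0.2646]
tcp_rot: [3.127, 0.226, 0.002]
wrist_force: [-1.4, -8.7, 6.2]
width: 0.148
```

Run:
```python
from h import *
c=bot.read_camera('top');a=cv2.resize(c['pixels'][160:265,220:360],None,fx=4.2,fy=4.2,interpolation=cv2.INTER_CUBIC);save(a,'t9.png')
c=bot.read_camera('scene');save(cv2.resize(c['pixels'][140:275,225:375],None,fx=4.4,fy=4.4,interpolation=cv2.INTER_CUBIC),'s9.png')
```

```text
(no output)
```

View pics/t9.png

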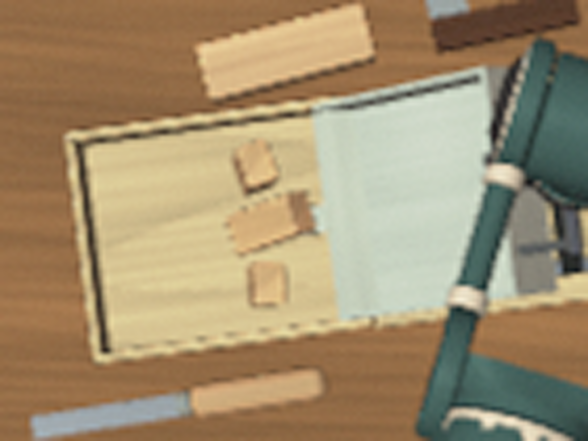

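View pics/s9.png

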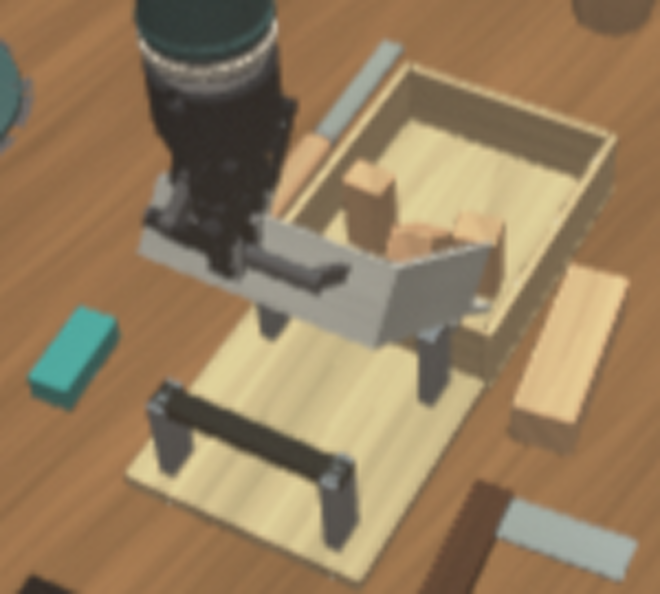

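All three blanks are in the crate. Two stand on end at (257,165) and (267,283), and one lies at (265,222) leaning against the tab. I'll lower the tray gently.

move_arm --pt "0 12 10 0 0" --pt "0 20 18 0 0" --pt "0 28 27 0 0" --pt "0 36 36 0 0" --pt "0 43 45 0 0" --pt "0 49 55 0 0" --pt "0 55 65 0 0" --pt "0 61 75 0 0" --pt "0 66 85 0 0" --pt "0 70 96 0 0" --pt "0 74 107 0 0" --pt "0 78 118 0 0" --pt "0 81 129 0 0" --pt "0 83 138 0 0" --pt "0 83 141 0 0" --pt "0 83 141 0 0" --pt "0 83 141 0 0"

```text
time: 12.35
tool_pos: [0.5526, -0.2042, 0.124]
tcp_rot: [-3.131, -0.228, -0.001]
wrist_force: [-3.8, 4.9, 17.9]
width: 0.145
```

Run:
```python
from h import *
s=bot.read_state();print(s['tool_pos'],s['wrist_force'],s['width'])
c=bot.read_camera('top');a=cv2.resize(c['pixels'][160:265,220:390],None,fx=4.2,fy=4.2,interpolation=cv2.INTER_CUBIC);save(a,'t10.png')
c=bot.read_camera('scene');save(cv2.resize(c['pixels'][140:275,225:375],None,fx=4.4,fy=4.4,interpolation=cv2.INTER_CUBIC),'s10.png')
```

```text
[ 0.55256411 -0.20420422  0.1240499 ] [-3.82479808  4.85404817 17.86273381] 0.14456356728354836
```

View pics/t10.png

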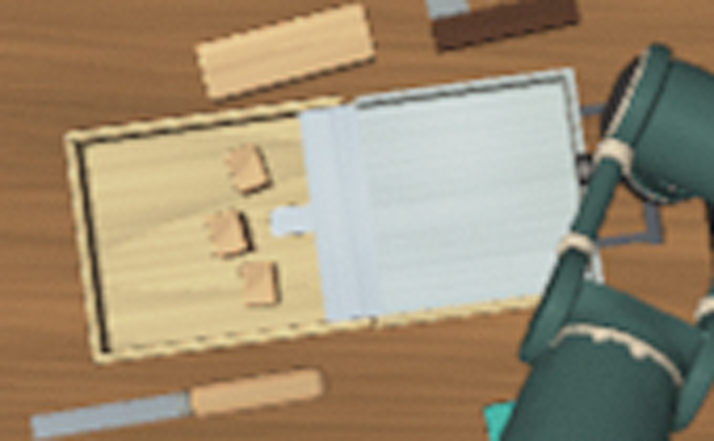

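View pics/s10.png

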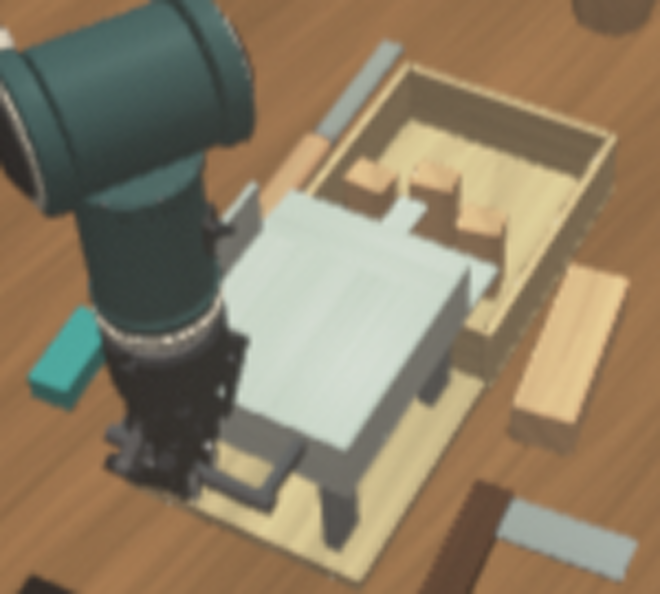

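The tray is level and empty with the gate flat, and all three blanks stand on end inside the crate. I'll release the bar and retreat.

move_arm --pt "0 0 -1 0 45" --pt "0 0 -1 0 45" --pt "0 0 -1 0 45" --pt "0 0 -1 0 45" --pt "0 0 -20 0 45" --pt "0 0 -50 0 45" --pt "0 0 -90 0 45" --pt "0 0 -135 0 45" --pt "0 45 -160 0 45" --pt "0 90 -180 0 45" --pt "0 135 -180 0 45" --pt "0 160 -180 0 45" --pt "0 160 -180 0 45" --pt "0 160 -180 0 45" --pt "0 160 -180 0 45"

```text
time: 13.95
tool_pos: [0.5749, -0.363, 0.3005]
tcp_rot: [-3.132, -0.229, 0.002]
wrist_force: [0.6, 0.3, -0.1]
width: 0.45
```

Run:
```python
from h import *
s=bot.read_state();print(s['time'],s['tool_pos'],s['wrist_force'],s['width'])
c=bot.read_camera('top');a=c['pixels'];save(a,'t11.png')
for u,v,n in [(279,200,'b'),(274,215,'b'),(281,227,'b'),(351,185,'floor'),(350,215,'floor'),(320,205,'floor'),(299,200,'gate'),(288,213,'tab')]:print(n,px2w(c,u,v).round(4))
P,Q=[px2w(c,220+x/4.2-.4,160+y/4.2-.4) for x,y in[(642,110),(655,220)]];print(P,Q)
c=bot.read_camera('scene');save(cv2.resize(c['pixels'][140:275,225:375],None,fx=4.4,fy=4.4,interpolation=cv2.INTER_CUBIC),'s11.png')
```

```text
13.95 [ 0.57493511 -0.36301462  0.3005284 ] [ 0.60998704  0.27368987 -0.07608003] 0.4499270539050216
b [0.5465 0.1279 0.082 ]
b [0.492  0.1433 0.091 ]
b [0.4501 0.1174 0.0864]
floor [ 0.605  -0.127   0.1082]
floor [ 0.4986 -0.1258  0.1095]
floor [ 0.5311 -0.0191  0.1078]
gate [0.5474 0.0558 0.0985]
tab [0.4999 0.093  0.1054]
[ 0.60027338 -0.19861743  0.1490593 ] [ 0.51015652 -0.21205192  0.14163479]
```

View pics/t11.png

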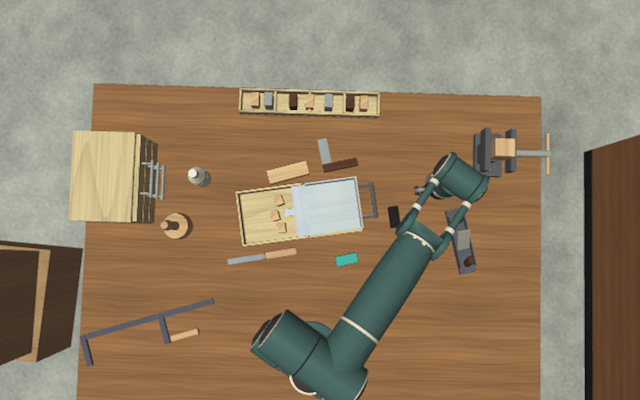

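View pics/s11.png

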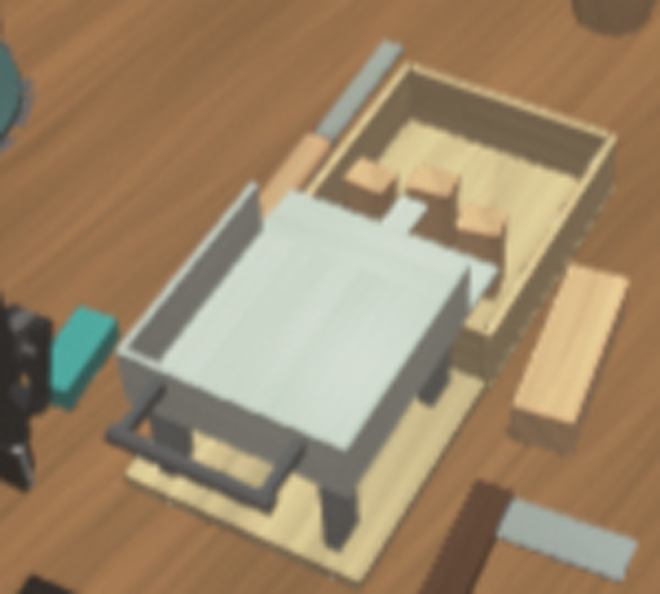

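```bash
python3 -c "
from h import *
bot.finish_job();print(bot.read_state()['time'])"
```

```text
the job is handed in; nothing more can be done
the job is handed in; nothing more can be done
```

I emptied the tray into the crate and handed the job in at about 14 s of the 58 s allowed. `finish_job` gives no verdict, so what follows rests on my own last checks.

I pushed the gate down with the shut fingers while the tray lay level. Then I gripped the handle bar and tipped the tray to about 0.7 rad. The three blanks slid out on their own. I lowered the tray back onto its stand, released the bar and moved the arm clear.

- **Blanks:** all three are inside the crate, but standing on end rather than lying flat. Their tops measured 82–91 mm above the bench against about 88 mm expected, which puts their origins near 48 mm, under the 75 mm limit. I did not measure their speed.
- **Tray:** it is empty and level. Its floor measured 108–110 mm at both ends, against a nominal 106 mm.
- **Gate:** it lies flat, with the plate at 98 mm and the tab at 105 mm, so about 1.6 rad open.
- **Bystanders:** all looked unmoved when I compared the top view from before and after. The arm hid part of the pencil tin and the plane in the last picture, but it stayed well above both.
- **Contact:** the wrist force was near zero at the end, so the robot was touching nothing. The highest reading I saw was about 18 N, while setting the tray down.

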